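# Put away the clean laboratory small ware

## Task

Put away the five clean pieces standing on the grey draining mat: each vial, rubber stopper and crucible goes into the steel tray that already holds its kind, standing upright on the tray's floor and let go. Set the glass and porcelain down rather than dropping them, and leave the conical flask and the beaker where they are.

Things in the scene. Friction and masses are not known exactly. Their poses are not given: they have to be found in the camera images.
- vial_tall_mid (a point): Tall sample vial, amber glass with a white screw cap, standing upright: 30 mm diameter, 66 mm high (cap 28 mm diameter, top 12 mm, narrower neck of 7 mm below it). Point half-way up, on its axis, 33 mm above its foot; z is its upright axis. About 35 g.
- vial_short_mid (a point): Short sample vial, of the same kind: 28 mm diameter, 46 mm high (cap 26 mm diameter, top 12 mm, narrower neck of 7 mm below it). Point half-way up, on its axis, 23 mm above its foot; z is its upright axis. About 24 g.
- stopper_large_mid (a point): Large solid stopper of brown rubber, a slightly tapered round plug standing on its wide end: 44 mm diameter at the bottom, 37 mm at the top, 38 mm high. Point half-way up, on its axis, 19 mm above its foot; z is its upright axis. About 62 g.
- stopper_small_mid (a point): Small solid stopper of brown rubber, standing on its wide end: 33 mm diameter at the bottom, 27 mm at the top, 32 mm high. Point half-way up, on its axis, 16 mm above its foot; z is its upright axis. About 28 g.
- crucible_mid (a point): White porcelain crucible, an empty open cup standing on its foot: foot 32 mm diameter, 43 mm diameter at 18 mm height, rim 48 mm diameter, 44 mm high, wall 3 mm. Point half-way up, on its axis, 22 mm above its foot; z is its upright axis. About 45 g.
- vial_tray: Fixed open steel tray, known by its loose stock: two amber vials (66 and 46 mm tall) in its far half, near x +35, y -43 and +43 mm. Near half empty: room for two, e.g. at x -33, y -43 and +43 mm. 140 (x) by 200 (y) mm outside, walls 3 mm, rim 27 mm high. Origin: centre of underside; floor's face 3 mm above it. x away from the robot (yaw within 0.12 rad), y along the long side.
- stopper_tray: Fixed open steel tray, known by its loose stock: two rubber stoppers (38 and 32 mm tall) in its far half, near x +35, y -43 and +43 mm. Near half empty: room for two, e.g. at x -33, y -43 and +43 mm. 140 (x) by 200 (y) mm outside, walls 3 mm, rim 27 mm high. Origin: centre of underside; floor's face 3 mm above it. x away from the robot (yaw within 0.12 rad), y along the long side.
- crucible_tray: Fixed open steel tray, known by its loose stock: two crucibles (44 mm tall) in its far half, near x +35, y -43 and +43 mm. Near half empty: room for two, e.g. at x -33, y -43 and +43 mm. 140 (x) by 200 (y) mm outside, walls 3 mm, rim 27 mm high. Origin: centre of underside; floor's face 3 mm above it. x away from the robot (yaw within 0.12 rad), y along the long side.
- flask: Bystander: glass conical flask, loose, 85 mm diameter at the foot, 135 mm high, neck 32 mm, a little dark residue inside. Origin at the centre of its underside. Stays where it is.
- beaker: Bystander: small glass beaker, loose, empty, 52 mm diameter at the rim, 68 mm high. Origin at the centre of its underside. Stays where it is.
There are look-alikes about, which are no part of the job. What is shaped like the part that bears vial_tall_mid but red or yellow is not meant.

How it is judged:
By the outcome, as a careful person would: the job done as asked, in the order asked, and still so for the second after the job is handed in, with the robot touching nothing.
It also fails if it takes over 115 s, if anything falls off the work surface, if the arm or the gripper's body presses on something with over 40 N, if the wrist force passes 120 N, or if a joint passes its speed limit or range.

## Robot

A 6-joint arm with a two-finger parallel gripper is mounted at the origin on the work surface. World frame = base frame: x ahead of the robot, y to its left, z up, the work surface at z = 0. Lengths are in mm, angles in degrees, forces in N, time in s.
With the tool pointing down it reaches from about 350 to 925 mm from the base axis. Payload 6.4 kg.
Tool frame: the origin (TCP) lies midway between the tips of the shut fingers; the grasp point (between the pads) lies 19 mm behind it (ctrl.hold_point_z is the distance from the TCP to the grasp point, in mm); x points along the fingers, y is the direction in which the jaws open and shut, and the axes are right-handed (so a half turn about x gives the same grasp; the last joint's range is limited). The gripper opens to 85 mm and grips with 20 to 120 N. Pads are 22 mm wide; open, the fingers measure 114 mm over their backs; the gripper's body (76 mm by 85 mm) begins 54 mm behind the grasp point. The pads swing forward as they close: fully open they stand 13 mm farther back than shut.
Start: joints at [59.696, 14.043, 89.255, -0, 76.702, -9.975], TCP at [225.81, 609.528, 231.29] pointing down, gripper open.
Joint ranges: [-179.41, 179.41], [-58.25, 129.5], [7.25, 145.43], [-54.29, 234.29], [11.92, 165.04], [-157.13, 157.13]. Speed limits (degrees/s): [147.25, 147.25, 180, 180, 180, 180].

## Interface

Orientations are given as a 3x3 rotation matrix whose columns are the frame's x, y, z axes.
In Python, from cell import ctrl, vision, order gives the robot as it stands.
- The arm moves only by the tool carry_out, never from a script. Its argument "increments" is a list of rows, each an object with "delta_pos": the shift along the tool's x, y, z in mm, a list of three; "turn": the turn, a rotation vector about the tool's x, y, z in rad, a list of three; "hand": the opening, from -1 (shut) to 1 (fully open), so that 0 is half open. A call has 1 to 12 rows; each row shifts and turns the commanded pose from where the row before left it, along the tool's axes as they then stand; what a row does not reach is not made up. A row lasts 1/8 s, in which the tool goes at most 62.5 mm and 10.7 degrees, less where a joint would pass 70% of its speed; a pose out of reach is approached as far as the arm can. A call with a gripper value outside its range is refused whole. The fingers move at their own pace and stop on an object; the grip force is fixed at half the most. Time passes only in rows, so rows that do not move let the fingers close. It gives the time, the measured TCP pose, the force and the opening at its end, in the units of the state.
- ctrl.sense(): the state, without advancing time (a new reading comes with each control period).
- vision.get_image(name): name is "side" or "top" or "wrist"; returns a dict with "frame" (480x640x3 uint8, red, green, blue), "fov_y" (degrees; the focal length in pixels is half the picture's height over the tangent of half this angle, whatever the lens; pixels are square), "cx", "cy" (the principal point, pixels), "rvec" (rotation vector, rad) and "tvec" (3), from world to camera coordinates, as OpenCV has them; the wrist camera has in their place "T_tool_cam" (4x4, takes a point from camera to tool coordinates, whose origin is the TCP and whose axes are the tool frame's). Camera axes: x right, y down, z forward; pixel columns grow to the right and rows downward; lengths in mm; the calibration is good to about 2 mm. A picture is of the moment at which its call begins: read the wrist's pose just before it. There is no depth.
- order.hand_in(): hands the job in, once; it reports no verdict.
The state is a dict: "t": time; "qpos": joint angles; "qvel": joint speeds; "effort": joint torques, N m; "tcp_pos": TCP position; "tool_rot": TCP orientation; "contact_force": force on the tool from outside, world axes, zero at the start; "moment": the same for the moment, N m; "finger_gap": finger opening in mm.
Only numpy, scipy, OpenCV 4.12 (cv2) and the standard library are available. Lean on these libraries where they do the work, as an engineer would, in place of code of your own. Each camera call takes 0.05 s, during which the arm holds its last target.

## Working session

There is one attempt and no reset: what is moved stays moved. The work goes in short steps, Python scripts to look and compute and a tool call to move; the robot and the scene stay as the last step left them, time stands still between calls to the robot, and variables do not carry over. Pictures are saved under pics/ and viewed, and the job is handed in when it is done.

Besides the shell and the picture viewer there is one more tool, called after "Call:" in YAML: its name, and indented under it one key for each argument. carry_out: Moves the arm, as the interface text tells. Its arguments: {"type":"object","properties":{"increments":{"type":"array","items":{"type":"object","properties":{"delta_pos":{"type":"array","items":{"type":"number"}},"turn":{"type":"array","items":{"type":"number"}},"hand":{"type":"number"}}}}},"required":["increments"]}

```bash
ls; mkdir -p pics
cat > h.py <<'E'
import numpy as np, cv2
from cell import ctrl, vision, order
def save(im,name): cv2.imwrite('pics/'+name,cv2.cvtColor(im,cv2.COLOR_RGB2BGR))
def crop(im,x0,y0,x1,y1,name):
    c=im[y0:y1,x0:x1]; s=min(800/(x1-x0),600/(y1-y0)); save(cv2.resize(c,None,fx=s,fy=s,interpolation=cv2.INTER_CUBIC),name); print(name,'scale',s)
E
python3 - <<'E'
from h import *
s=ctrl.sense(); print({k:np.round(v,2).tolist() for k,v in s.items()}, ctrl.hold_point_z)
import pickle
d={}
for n in ('top','side','wrist'):
    g=vision.get_image(n); d[n]=g; save(g['frame'],n+'0.png'); print(n,{k:v for k,v in g.items() if k!='frame'})
pickle.dump(d,open('im0.pkl','wb'))
E
```

```text
pics
{'t': 0.0, 'qpos': [59.7, 14.08, 89.33, 0.0, 76.7, -9.98], 'qvel': [0.0, 0.04, -0.06, 0.05, -0.06, -0.09], 'effort': [0.0, -42.95, -32.61, -0.0, 0.01, -0.0], 'tcp_pos': [225.51, 609.01, 230.15], 'tool_rot': [[-0.0, 0.35, 0.94], [-0.0, 0.94, -0.35], [-1.0, -0.0, -0.0]], 'contact_force': [-0.22, -0.21, 0.58], 'moment': [0.01, -0.01, 0.05], 'finger_gap': 85.34} 18.700000000000003
top {'fov_y': 55.839556058992265, 'cx': 316.9551040697601, 'cy': 238.2113058951591, 'rvec': array([ 2.13539104, -2.14501509,  0.13322103]), 'tvec': array([   5.52934006,  470.07676269, 1137.01064652])}
side {'fov_y': 45.612642960339606, 'cx': 309.43223992083773, 'cy': 243.0077231402953, 'rvec': array([ 0.79068137, -2.65066734,  0.96141967]), 'tvec': array([ 417.25553858,  250.84263433, 1031.17239882])}
wrist {'fov_y': 69.27579425811126, 'cx': 318.88065297041277, 'cy': 238.53778965613404, 'T_tool_cam': array([[-4.79400264e-04, -2.72078122e-01,  9.62275047e-01,
        -1.42238288e+02],
       [ 9.99999854e-01, -3.68995644e-04,  3.93863016e-04,
         2.76208494e-01],
       [ 2.47913791e-04,  9.62275095e-01,  2.72078259e-01,
        -6.96204333e+01],
       [ 0.00000000e+00,  0.00000000e+00,  0.00000000e+00,
         1.00000000e+00]])}
```

View pics/top0.png

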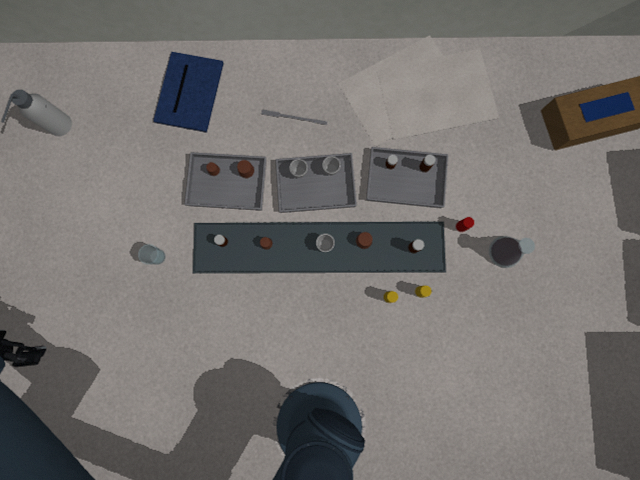

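View pics/side0.png

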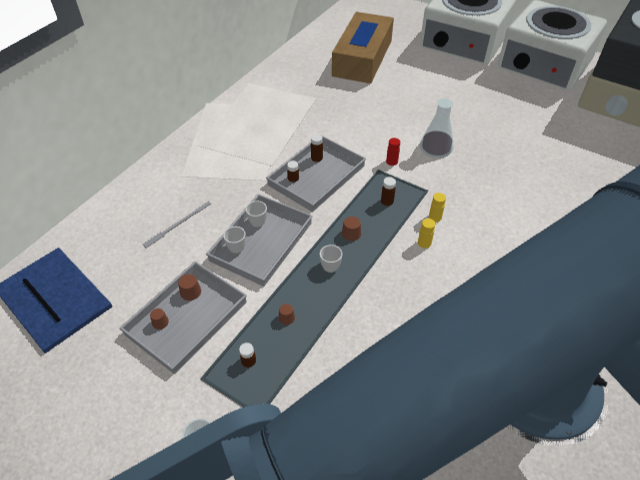

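View pics/wrist0.png

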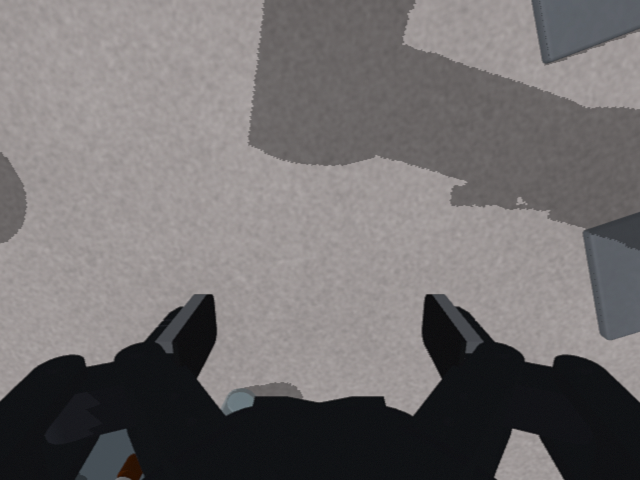

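Run:
```python
from h import *; import pickle
d=pickle.load(open('im0.pkl','rb'))
t=d['top']['frame']
crop(t,175,140,315,280,'c1.png');crop(t,305,140,485,310,'c2.png')
t=d['side']['frame']
crop(t,110,220,330,410,'c3.png');crop(t,200,120,460,270,'c4.png')
```

```text
c1.png scale 4.285714285714286
c2.png scale 3.5294117647058822
c3.png scale 3.1578947368421053
c4.png scale 3.076923076923077
```

View pics/c1.png

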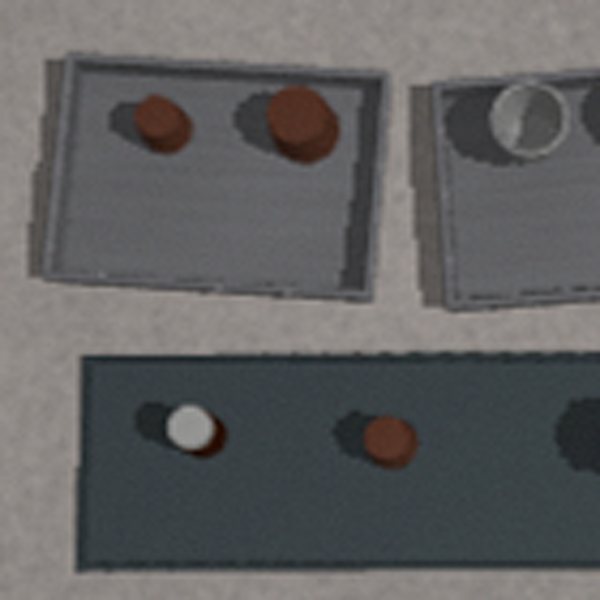

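View pics/c2.png

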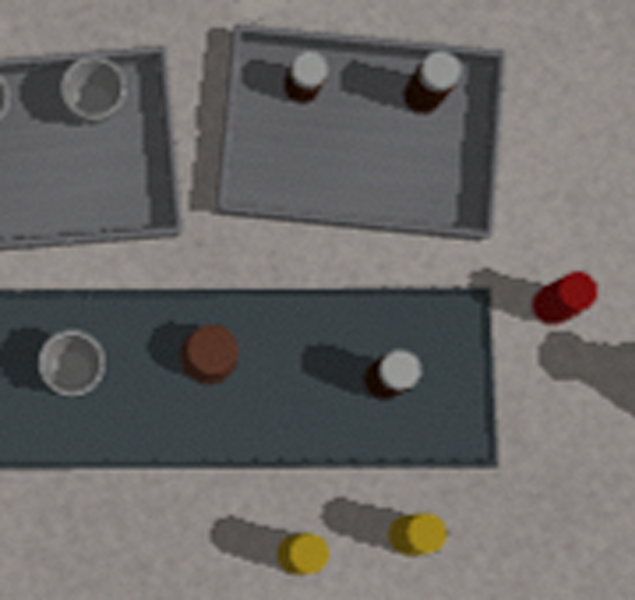

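View pics/c3.png

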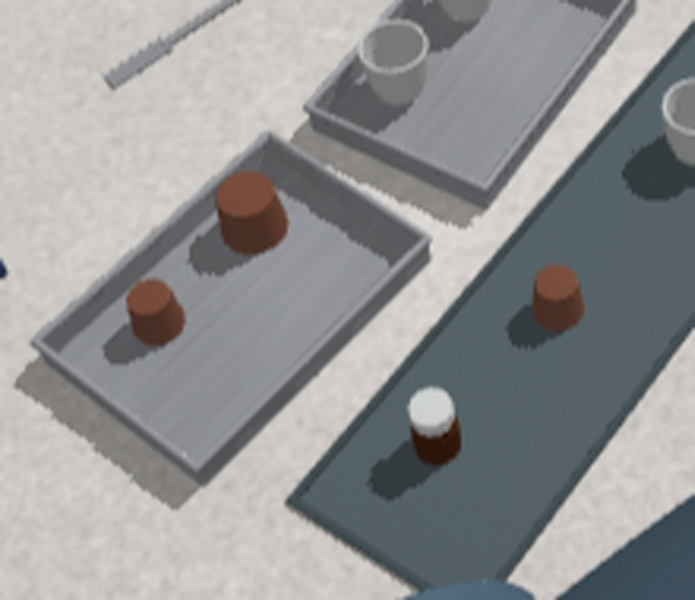

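View pics/c4.png

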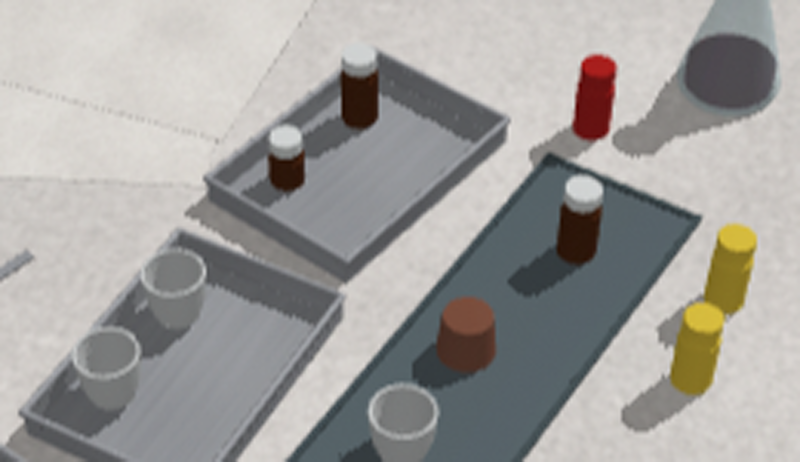

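```bash
cat >> h.py <<'E'
def KRt(g):
    f=240/np.tan(np.radians(g['fov_y'])/2); K=np.array([[f,0,g['cx']],[0,f,g['cy']],[0,0,1]])
    return K,cv2.Rodrigues(np.array(g['rvec']))[0],np.array(g['tvec'])
def ray(g,p):
    K,R,t=KRt(g); return -R.T@t, R.T@np.linalg.inv(K)@np.array([p[0],p[1],1])
def onz(g,p,z):
    c,d=ray(g,p); return c+d*(z-c[2])/d[2]
def proj(g,X):
    K,R,t=KRt(g); q=K@(R@np.array(X)+t); return q[:2]/q[2]
def tri(g1,p1,g2,p2):
    P=[K@np.c_[R,t] for K,R,t in (KRt(g1),KRt(g2))]
    X=cv2.triangulatePoints(P[0],P[1],np.array(p1,float).reshape(2,1),np.array(p2,float).reshape(2,1)).ravel()
    return X[:3]/X[3]
E
python3 - <<'E'
from h import *; import pickle
d=pickle.load(open('im0.pkl','rb'));T,S=d['top'],d['side']
P={'short':(219.3,239.9,246.8,347.9,46),'small':(265.5,242.7,286.4,308.7,32),'cruc':(325.4,242.9,331.3,253.2,44),'large':(364.8,239.7,351.8,222.4,38),'tall':(418.3,244.8,389.8,181.4,66)}
for k,(a,b,c,e,h) in P.items():
    print(k,'tri',tri(T,(a,b),S,(c,e)).round(1),'top@',onz(T,(a,b),h+3).round(1),'side@',onz(S,(c,e),h+3).round(1))
c1=lambda x,y:(x/4.2857+175,y/4.2857+140)
c2=lambda x,y:(x/3.5294+305,y/3.5294+140)
tr={'stopper':[c1(70,56),c1(388,73),c1(372,298),c1(45,280)],'crucible':[c1(435,82),c2(163,48),c2(179,235),c1(447,308)],'vial':[c2(235,28),c2(502,52),c2(490,238),c2(218,212)]}
for k,v in tr.items():
    X=np.array([onz(T,p,27) for p in v])[:,:2]
    c=X.mean(0); yv=(X[0]+X[3]-X[1]-X[2])/2; xv=(X[0]+X[1]-X[2]-X[3])/2
    y=np.arctan2(-yv[0],yv[1]);y2=np.arctan2(xv[1],xv[0])
    yaw=(y*2+y2)/3
    R=np.array([[np.cos(yaw),-np.sin(yaw)],[np.sin(yaw),np.cos(yaw)]])
    print(k,c.round(1),'len',np.linalg.norm(yv).round(),np.linalg.norm(xv).round(),'yaw',y.round(3),y2.round(3),'L',(c+R@[-33,43]).round(1),'R',(c+R@[-33,-43]).round(1),'C',(c+R@[-33,0]).round(1))
print('mat',onz(T,(193,271),0).round(),onz(T,(445,223),0).round())
print('flask',onz(T,(506,252),0).round(), 'beaker',onz(T,(152,255),60).round())
for n,p,q in [('s-small',c1(158,118),32+3),('s-large',c1(298,114),41)]: print(n,onz(T,p,q).round(1))
for n,p,q in [('v46',c2(309,70),49),('v66',c2(440,70),69),('cr',c2(94,87),47),('red',c2(577,292),60),('yel',c2(306,553),60),('yel2',c2(428,535),60)]: print(n,onz(T,p,q).round(1))
E
```

```text
short tri [466.3 253.7  48.6] top@ [464.9 252.9  49. ] side@ [467.  254.1  49. ]
small tri [461.  137.4  32.9] top@ [458.9 136.3  35. ] side@ [461.3 138.8  35. ]
cruc tri [457.1 -17.9  45.1] top@ [456.  -18.3  47. ] side@ [456.9 -16.4  47. ]
large tri [ 466.8 -118.5   40. ] top@ [ 464.4 -119.2   41. ] side@ [ 467.9 -117.2   41. ]
tall tri [ 448.4 -249.7   66. ] top@ [ 447.  -249.5   69. ] side@ [ 447.8 -246.6   69. ]
stopper [625.8 244.6] len 201.0 143.0 yaw -0.063 -0.064 L [595.6 289.6] R [590.1 203.8] C [592.8 246.7]
crucible [619.6   6.5] len 200.0 144.0 yaw 0.066 0.064 L [583.9  47.3] R [589.5 -38.5] C [586.7   4.4]
vial [ 632.  -235.4] len 201.0 143.0 yaw -0.104 -0.107 L [ 603.7 -189.2] R [ 594.7 -274.7] C [ 599.2 -232. ]
mat [389. 332.   0.] [ 514. -337.    0.]
flask [ 435. -493.    0.] beaker [426. 420.  60.]
s-small [660.6 281.3  35. ]
s-large [660.6 193.4  41. ]
v46 [ 673.  -194.5   49. ]
v66 [ 665.7 -286.    69. ]
cr [662.  -35.8  47. ]
red [ 503.5 -379.4   60. ]
yel [ 319.2 -181.4   60. ]
yel2 [ 331.4 -266.9   60. ]
```

Call:
carry_out:
  increments:
    - {"delta_pos": [0,0,0],"turn": [-0.119,0,0],"hand": 1}
    - {"delta_pos": [0,0,0],"turn": [-0.119,0,0],"hand": 1}
    - {"delta_pos": [0,0,0],"turn": [-0.119,0,0],"hand": 1}
    - {"delta_pos": [6,-45,24],"turn": [0,0,0],"hand": 1}
    - {"delta_pos": [6,-45,30],"turn": [0,0,0],"hand": 1}
    - {"delta_pos": [6,-45,30],"turn": [0,0,0],"hand": 1}
    - {"delta_pos": [6,-45,30],"turn": [0,0,0],"hand": 1}
    - {"delta_pos": [6,-45,30],"turn": [0,0,0],"hand": 1}
    - {"delta_pos": [6,-45,30],"turn": [0,0,0],"hand": 1}
    - {"delta_pos": [4,-45,30],"turn": [0,0,0],"hand": 1}
    - {"delta_pos": [0,-40,36],"turn": [0,0,0],"hand": 1}
    - {"delta_pos": [0,0,0],"turn": [0,0,0],"hand": 1}

```text
t: 1.65
tcp_pos: [468.4, 252.6, 191.2]
tool_rot: [[0.0, 0.003, 1.0], [-0.0, 1.0, -0.003], [-1.0, -0.0, 0.0]]
contact_force: [-0.2, 0.1, -1.1]
finger_gap: 85.7
```

```bash
cat >> h.py <<'E'
def wpix(g,s,X):
    f=240/np.tan(np.radians(g['fov_y'])/2); T=np.array(g['T_tool_cam'])
    q=T[:3,:3].T@(np.array(s['tool_rot']).T@(np.array(X)-s['tcp_pos'])-T[:3,3])
    return np.array([g['cx'],g['cy']])+f*q[:2]/q[2]
def wonz(g,s,p,z):
    f=240/np.tan(np.radians(g['fov_y'])/2); T=np.array(g['T_tool_cam']); R=np.array(s['tool_rot'])
    d=R@T[:3,:3]@np.array([(p[0]-g['cx'])/f,(p[1]-g['cy'])/f,1]); c=R@T[:3,3]+s['tcp_pos']
    return c+d*(z-c[2])/d[2]
def state():
    s=ctrl.sense(); print({k:np.round(s[k],2).tolist() for k in ('t','qpos','tcp_pos','contact_force','finger_gap')}); return s
E
python3 - <<'E'
from h import *
s=state();print(s['tool_rot'].round(3) if hasattr(s['tool_rot'],'round') else s['tool_rot']);g=vision.get_image('wrist');save(g['frame'],'w1.png')
print(wpix(g,s,[466.3,253.7,49]))
import pickle;pickle.dump((g,s),open('w1.pkl','wb'))
E
```

```text
{'t': 1.65, 'qpos': [16.13, 0.53, 108.48, -0.02, 70.99, -73.7], 'tcp_pos': [468.38, 252.6, 191.21], 'contact_force': [-0.23, 0.14, -1.12], 'finger_gap': 85.7}
[[ 0.     0.003  1.   ]
 [-0.     1.    -0.003]
 [-1.    -0.     0.   ]]
[319.51395823 223.55217677]
```

View pics/w1.png

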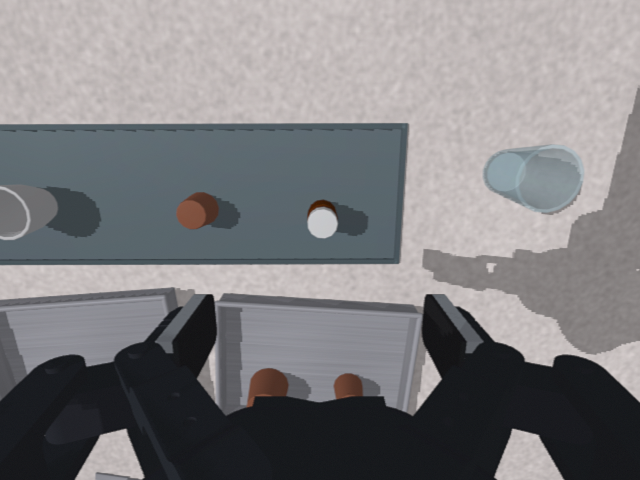

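Call:
carry_out:
  increments:
    - {"delta_pos": [40,2.4,-3],"turn": [0,0,0],"hand": 1}
    - {"delta_pos": [40,0,0],"turn": [0,0,0],"hand": 1}
    - {"delta_pos": [40,0,0],"turn": [0,0,0],"hand": 1}
    - {"delta_pos": [35,0,0],"turn": [0,0,0],"hand": 0.5}
    - {"delta_pos": [20,0,0],"turn": [0,0,0],"hand": 0}
    - {"delta_pos": [10,0,0],"turn": [0,0,0],"hand": 0}
    - {"delta_pos": [0,0,0],"turn": [0,0,0],"hand": 0}

```text
t: 2.58
tcp_pos: [462.9, 258.0, 6.0]
tool_rot: [[-0.001, -0.003, 1.0], [-0.0, 1.0, 0.003], [-1.0, -0.0, -0.001]]
contact_force: [-0.4, -0.3, 0.2]
finger_gap: 43.1
```

Run:
```python
from h import *
s=state();g=vision.get_image('wrist');save(g['frame'],'w2.png')
print(wpix(g,s,[465.5,255,49]))
```

```text
{'t': 2.58, 'qpos': [16.86, 17.05, 112.7, 0.01, 50.3, -73.33], 'tcp_pos': [462.88, 257.98, 6.0], 'contact_force': [-0.37, -0.32, 0.18], 'finger_gap': 43.12}
[308.33399474 366.24686988]
```

View pics/w2.png

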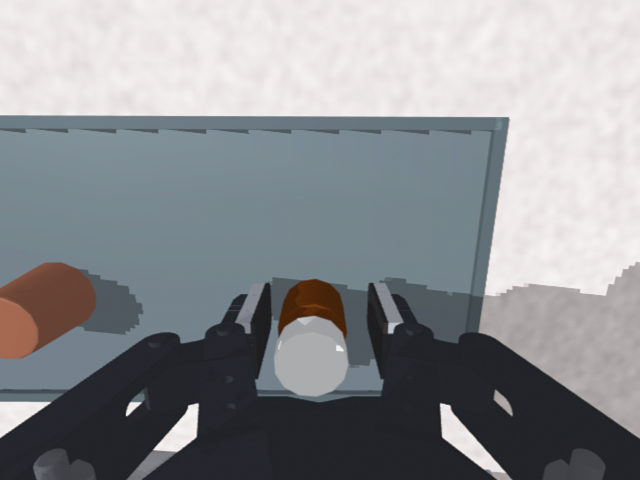

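Call:
carry_out:
  increments:
    - {"delta_pos": [0,-2,0.5],"turn": [0,0,0],"hand": -0.2}
    - {"delta_pos": [0,0,0],"turn": [0,0,0],"hand": -1}
    - {"delta_pos": [0,0,0],"turn": [0,0,0],"hand": -1}
    - {"delta_pos": [0,0,0],"turn": [0,0,0],"hand": -1}
    - {"delta_pos": [0,0,0],"turn": [0,0,0],"hand": -1}

```text
t: 3.25
tcp_pos: [465.2, 255.7, 7.6]
tool_rot: [[0.002, -0.002, 1.0], [0.001, 1.0, 0.002], [-1.0, 0.001, 0.002]]
contact_force: [-1.3, -1.6, 6.9]
finger_gap: 25.9
```

Run:
```python
from h import *
s=state();g=vision.get_image('wrist');save(g['frame'],'w3.png')
```

```text
{'t': 3.25, 'qpos': [16.55, 16.88, 112.69, -0.0, 50.3, -73.57], 'tcp_pos': [465.2, 255.69, 7.64], 'contact_force': [-1.28, -1.65, 6.94], 'finger_gap': 25.86}
```

View pics/w3.png

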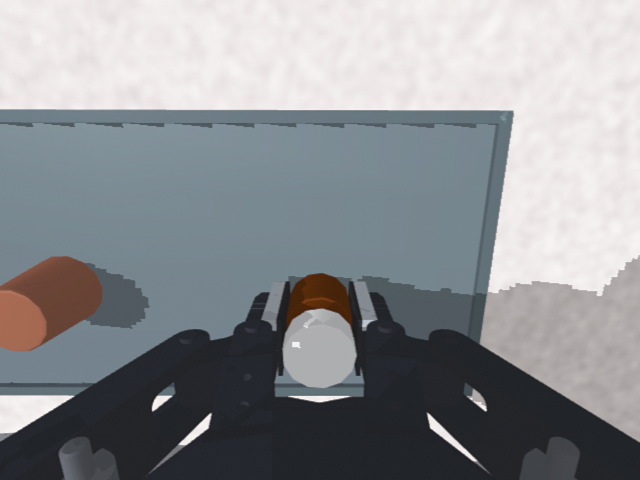

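Call:
carry_out:
  increments:
    - {"delta_pos": [-10,0,0],"turn": [0,0,0],"hand": -1}
    - {"delta_pos": [-35,0,0],"turn": [0,0,0],"hand": -1}
    - {"delta_pos": [-45,0,0],"turn": [0,0,0],"hand": -1}
    - {"delta_pos": [-40,-25,8],"turn": [0,0,0],"hand": -1}
    - {"delta_pos": [0,-50,15],"turn": [0,0,0],"hand": -1}
    - {"delta_pos": [0,-50,15],"turn": [0,0,0],"hand": -1}
    - {"delta_pos": [0,-50,15],"turn": [0,0,0],"hand": -1}
    - {"delta_pos": [0,-50,15],"turn": [0,0,0],"hand": -1}
    - {"delta_pos": [0,-50,15],"turn": [0,0,0],"hand": -1}
    - {"delta_pos": [0,-50,15],"turn": [0,0,0],"hand": -1}
    - {"delta_pos": [0,-50,15],"turn": [0,0,0],"hand": -1}
    - {"delta_pos": [0,-25,8],"turn": [0,0,0],"hand": -1}

```text
t: 4.8
tcp_pos: [586.3, -146.6, 136.8]
tool_rot: [[0.001, 0.0, 1.0], [-0.0, 1.0, -0.0], [-1.0, -0.0, 0.001]]
contact_force: [-0.2, 0.1, -1.2]
finger_gap: 25.5
```

Call:
carry_out:
  increments:
    - {"delta_pos": [0,-30,10],"turn": [0,0,0],"hand": -1}
    - {"delta_pos": [0,-15,8],"turn": [0,0,0],"hand": -1}
    - {"delta_pos": [0,0,0],"turn": [0,0,0],"hand": -1}
    - {"delta_pos": [0,0,0],"turn": [0,0,0],"hand": -1}

```text
t: 5.3
tcp_pos: [603.8, -187.9, 136.1]
tool_rot: [[-0.001, -0.003, 1.0], [0.001, 1.0, 0.003], [-1.0, 0.001, -0.001]]
contact_force: [0.3, -1.1, -0.5]
finger_gap: 26.1
```

Run:
```python
from h import *
s=state();g=vision.get_image('wrist');save(g['frame'],'w4.png')
g2=vision.get_image('side');crop(g2['frame'],220,20,480,215,'s4.png')
import pickle;pickle.dump((g,s),open('w4.pkl','wb'))
X=np.array([632,-235.4]);y=-.105;R=np.array([[np.cos(y),-np.sin(y)],[np.sin(y),np.cos(y)]])
for q in ((-70,100),(-70,-100),(70,100)): print(q,wpix(g,s,[*(X+R@q),27]))
```

```text
{'t': 5.3, 'qpos': [-27.55, 17.35, 95.73, 0.02, 66.97, -117.75], 'tcp_pos': [603.78, -187.95, 136.06], 'contact_force': [0.31, -1.11, -0.46], 'finger_gap': 26.12}
s4.png scale 3.076923076923077
(-70, 100) [399.73759235 195.7806778 ]
(-70, -100) [121.36652909 165.55497531]
(70, 100) [371.14732209 361.68775536]
```

View pics/w4.png

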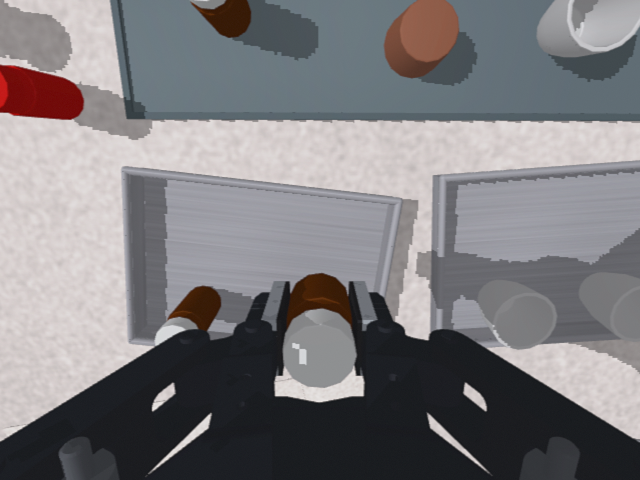

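View pics/s4.png

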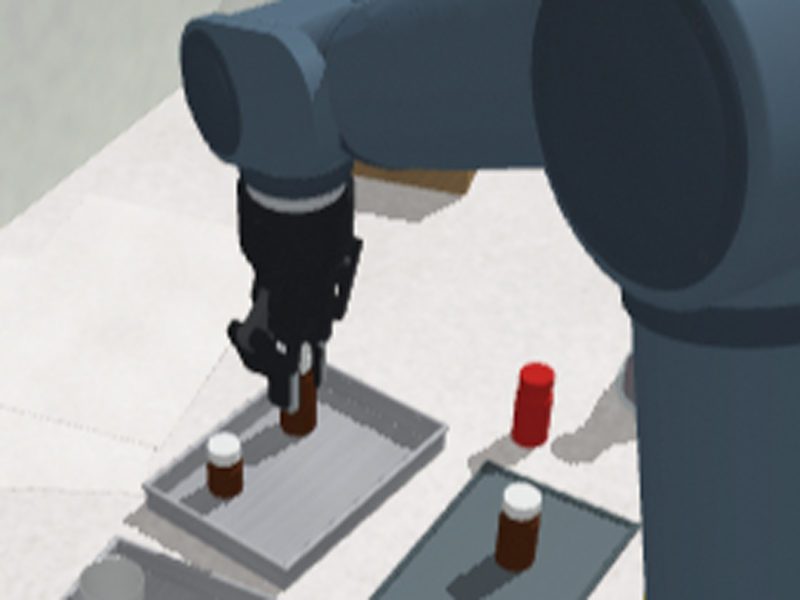

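Call:
carry_out:
  increments:
    - {"delta_pos": [35,-1,0],"turn": [0,0,0],"hand": -1}
    - {"delta_pos": [35,0,0],"turn": [0,0,0],"hand": -1}
    - {"delta_pos": [30,0,0],"turn": [0,0,0],"hand": -1}
    - {"delta_pos": [14,0,0],"turn": [0,0,0],"hand": -1}
    - {"delta_pos": [7,0,0],"turn": [0,0,0],"hand": -1}
    - {"delta_pos": [3,0,0],"turn": [0,0,0],"hand": -1}
    - {"delta_pos": [0,0,0],"turn": [0,0,0],"hand": -1}
    - {"delta_pos": [0,0,0],"turn": [0,0,0],"hand": -1}

```text
t: 6.4
tcp_pos: [604.7, -190.5, 13.2]
tool_rot: [[0.001, -0.002, 1.0], [-0.001, 1.0, 0.002], [-1.0, -0.001, 0.001]]
contact_force: [-0.1, -0.8, -1.1]
finger_gap: 25.9
```

Call:
carry_out:
  increments:
    - {"delta_pos": [1,0,0],"turn": [0,0,0],"hand": -1}
    - {"delta_pos": [1,0,0],"turn": [0,0,0],"hand": -1}
    - {"delta_pos": [0,0,0],"turn": [0,0,0],"hand": -1}

```text
t: 6.78
tcp_pos: [604.2, -190.4, 10.7]
tool_rot: [[0.0, -0.002, 1.0], [-0.0, 1.0, 0.002], [-1.0, -0.0, 0.0]]
contact_force: [-0.3, 0.4, 3.3]
finger_gap: 26.0
```

Call:
carry_out:
  increments:
    - {"delta_pos": [1,0,0],"turn": [0,0,0],"hand": -1}
    - {"delta_pos": [0,0,0],"turn": [0,0,0],"hand": -1}

```text
t: 7.02
tcp_pos: [604.5, -190.5, 10.7]
tool_rot: [[0.0, -0.002, 1.0], [-0.0, 1.0, 0.002], [-1.0, -0.0, 0.0]]
contact_force: [-2.8, 1.9, 8.3]
finger_gap: 26.0
```

Call:
carry_out:
  increments:
    - {"delta_pos": [-1,0,0],"turn": [0,0,0],"hand": -1}
    - {"delta_pos": [0,0,0],"turn": [0,0,0],"hand": 0}
    - {"delta_pos": [0,0,0],"turn": [0,0,0],"hand": 0}
    - {"delta_pos": [0,0,0],"turn": [0,0,0],"hand": 0}
    - {"delta_pos": [-15,0,0],"turn": [0,0,0],"hand": 0}
    - {"delta_pos": [-40,0,0],"turn": [0,0,0],"hand": 0}
    - {"delta_pos": [-40,0,0],"turn": [0,0,0],"hand": 0.5}
    - {"delta_pos": [-40,0,0],"turn": [0,0,0],"hand": 1}
    - {"delta_pos": [0,-20,-50],"turn": [0,0,0],"hand": 1}
    - {"delta_pos": [0,-20,-50],"turn": [0,0,0],"hand": 1}
    - {"delta_pos": [0,-18,-54],"turn": [0,0,0],"hand": 1}
    - {"delta_pos": [0,0,0],"turn": [0,0,0],"hand": 1}

```text
t: 8.52
tcp_pos: [447.7, -249.1, 145.7]
tool_rot: [[-0.0, 0.002, 1.0], [-0.0, 1.0, -0.002], [-1.0, -0.0, -0.0]]
contact_force: [0.5, 0.7, -0.4]
finger_gap: 85.4
```

Call:
carry_out:
  increments:
    - {"delta_pos": [0,0,0],"turn": [0,0,0],"hand": 1}

```text
t: 8.65
tcp_pos: [450.9, -249.0, 146.5]
tool_rot: [[0.002, -0.002, 1.0], [-0.001, 1.0, 0.002], [-1.0, -0.001, 0.002]]
contact_force: [0.3, -0.1, -0.1]
finger_gap: 85.3
```

Run:
```python
from h import *
s=state();g=vision.get_image('wrist');save(g['frame'],'w5.png')
print(wpix(g,s,[448.4,-249.7,68]),wpix(g,s,[604,-190,46]))
```

```text
{'t': 8.65, 'qpos': [-41.55, 1.33, 112.75, 0.02, 65.79, -131.66], 'tcp_pos': [450.88, -249.02, 146.51], 'contact_force': [0.34, -0.11, -0.08], 'finger_gap': 85.28}
[317.16062438 244.91616938] [387.7171065  413.13358096]
```

View pics/w5.png

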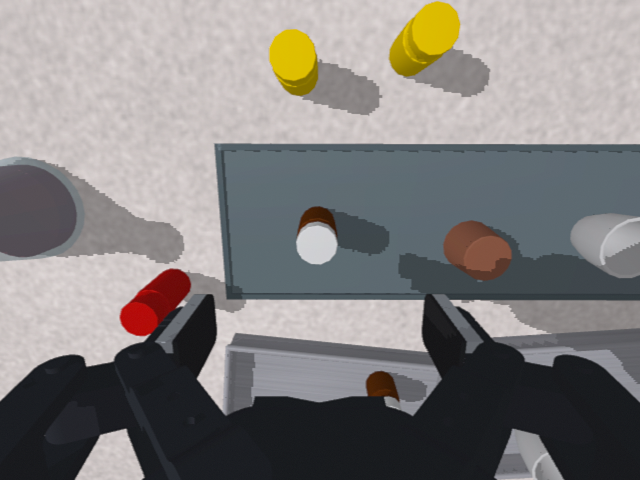

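Call:
carry_out:
  increments:
    - {"delta_pos": [30,-1,-2],"turn": [0,0,0],"hand": 1}
    - {"delta_pos": [40,0,0],"turn": [0,0,0],"hand": 1}
    - {"delta_pos": [35,0,0],"turn": [0,0,0],"hand": 0.5}
    - {"delta_pos": [20,0,0],"turn": [0,0,0],"hand": 0}
    - {"delta_pos": [8,0,0],"turn": [0,0,0],"hand": 0}
    - {"delta_pos": [0,0,0],"turn": [0,0,0],"hand": 0}
    - {"delta_pos": [0,0,0],"turn": [0,0,0],"hand": 0}

```text
t: 9.57
tcp_pos: [449.2, -250.1, 13.4]
tool_rot: [[0.002, -0.003, 1.0], [-0.001, 1.0, 0.003], [-1.0, -0.001, 0.002]]
contact_force: [-0.2, -0.4, 0.6]
finger_gap: 42.6
```

Run:
```python
from h import *
s=state();g=vision.get_image('wrist');save(g['frame'],'w6.png')
```

```text
{'t': 9.57, 'qpos': [-41.76, 14.35, 115.11, 0.0, 50.41, -131.92], 'tcp_pos': [449.23, -250.12, 13.39], 'contact_force': [-0.23, -0.41, 0.63], 'finger_gap': 42.55}
```

View pics/w6.png

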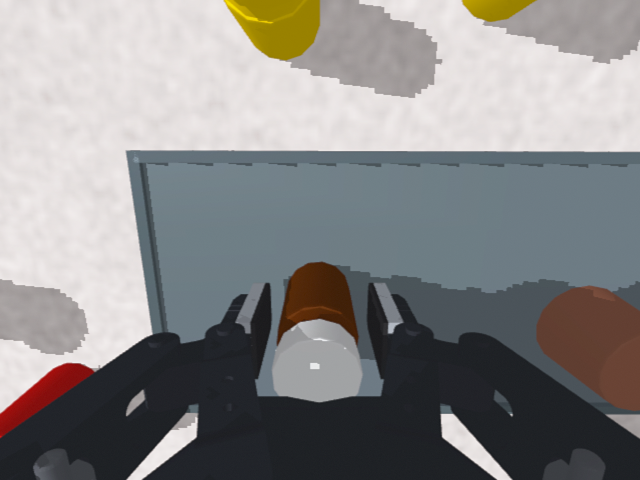

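Call:
carry_out:
  increments:
    - {"delta_pos": [0,0,0],"turn": [0,0,0],"hand": -0.2}
    - {"delta_pos": [0,0,0],"turn": [0,0,0],"hand": -1}
    - {"delta_pos": [0,0,0],"turn": [0,0,0],"hand": -1}
    - {"delta_pos": [0,0,0],"turn": [0,0,0],"hand": -1}
    - {"delta_pos": [-10,0,0],"turn": [0,0,0],"hand": -1}
    - {"delta_pos": [-40,0,0],"turn": [0,0,0],"hand": -1}
    - {"delta_pos": [-50,0,0],"turn": [0,0,0],"hand": -1}
    - {"delta_pos": [0,-5,30],"turn": [0,0,0],"hand": -1}
    - {"delta_pos": [0,-10,45],"turn": [0,0,0],"hand": -1}
    - {"delta_pos": [0,-10,45],"turn": [0,0,0],"hand": -1}
    - {"delta_pos": [0,0,25],"turn": [0,0,0],"hand": -1}
    - {"delta_pos": [0,0,0],"turn": [0,0,0],"hand": -1}

```text
t: 11.12
tcp_pos: [594.0, -274.1, 112.3]
tool_rot: [[-0.0, -0.003, 1.0], [-0.0, 1.0, 0.003], [-1.0, -0.0, -0.0]]
contact_force: [-0.7, 0.1, -1.4]
finger_gap: 28.7
```

Call:
carry_out:
  increments:
    - {"delta_pos": [0,0,0],"turn": [0,0,0],"hand": -1}

```text
t: 11.25
tcp_pos: [592.2, -273.9, 111.9]
tool_rot: [[-0.001, -0.002, 1.0], [0.001, 1.0, 0.002], [-1.0, 0.001, -0.001]]
contact_force: [-0.8, -0.5, -0.2]
finger_gap: 28.6
```

Run:
```python
from h import *
s=state();g=vision.get_image('wrist');save(g['frame'],'w7.png')
```

```text
{'t': 11.25, 'qpos': [-34.76, 21.52, 93.18, -0.02, 65.38, -124.87], 'tcp_pos': [592.2, -273.94, 111.94], 'contact_force': [-0.75, -0.52, -0.18], 'finger_gap': 28.56}
```

View pics/w7.png

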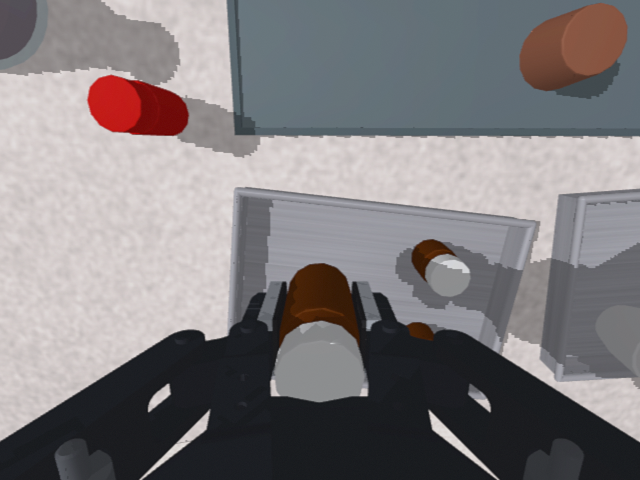

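Call:
carry_out:
  increments:
    - {"delta_pos": [30,-1,2],"turn": [0,0,0],"hand": -1}
    - {"delta_pos": [30,0,0],"turn": [0,0,0],"hand": -1}
    - {"delta_pos": [17,0,0],"turn": [0,0,0],"hand": -1}
    - {"delta_pos": [8,0,0],"turn": [0,0,0],"hand": -1}
    - {"delta_pos": [5,0,0],"turn": [0,0,0],"hand": -1}
    - {"delta_pos": [2,0,0],"turn": [0,0,0],"hand": -1}
    - {"delta_pos": [0,0,0],"turn": [0,0,0],"hand": -1}
    - {"delta_pos": [0,0,0],"turn": [0,0,0],"hand": -1}

```text
t: 12.3
tcp_pos: [595.6, -275.5, 20.9]
tool_rot: [[0.001, -0.002, 1.0], [-0.001, 1.0, 0.002], [-1.0, -0.001, 0.001]]
contact_force: [0.6, 0.3, 0.0]
finger_gap: 28.6
```

Call:
carry_out:
  increments:
    - {"delta_pos": [1,0,0],"turn": [0,0,0],"hand": -1}
    - {"delta_pos": [1,0,0],"turn": [0,0,0],"hand": -1}
    - {"delta_pos": [0,0,0],"turn": [0,0,0],"hand": -1}

```text
t: 12.68
tcp_pos: [595.2, -275.2, 18.2]
tool_rot: [[-0.0, -0.002, 1.0], [0.0, 1.0, 0.002], [-1.0, 0.0, -0.0]]
contact_force: [-0.2, -0.7, -0.5]
finger_gap: 28.8
```

Call:
carry_out:
  increments:
    - {"delta_pos": [1,0,0],"turn": [0,0,0],"hand": -1}
    - {"delta_pos": [0,0,0],"turn": [0,0,0],"hand": -1}

```text
t: 12.92
tcp_pos: [595.2, -275.2, 17.2]
tool_rot: [[-0.0, -0.002, 1.0], [0.0, 1.0, 0.002], [-1.0, 0.0, -0.0]]
contact_force: [-0.1, 0.4, -1.5]
finger_gap: 28.8
```

Call:
carry_out:
  increments:
    - {"delta_pos": [1,0,0],"turn": [0,0,0],"hand": -1}
    - {"delta_pos": [0,0,0],"turn": [0,0,0],"hand": -1}

```text
t: 13.18
tcp_pos: [595.3, -275.3, 16.3]
tool_rot: [[0.0, -0.002, 1.0], [-0.0, 1.0, 0.002], [-1.0, -0.0, 0.0]]
contact_force: [0.4, -0.4, -0.7]
finger_gap: 28.7
```

Call:
carry_out:
  increments:
    - {"delta_pos": [1,0,0],"turn": [0,0,0],"hand": -1}
    - {"delta_pos": [0,0,0],"turn": [0,0,0],"hand": -1}

```text
t: 13.42
tcp_pos: [595.6, -275.4, 16.3]
tool_rot: [[0.0, -0.002, 1.0], [-0.0, 1.0, 0.002], [-1.0, -0.0, 0.0]]
contact_force: [-2.0, 0.7, 5.0]
finger_gap: 28.7
```

Call:
carry_out:
  increments:
    - {"delta_pos": [0.7,0,0],"turn": [0,0,0],"hand": -1}
    - {"delta_pos": [0,0,0],"turn": [0,0,0],"hand": -1}

```text
t: 13.68
tcp_pos: [595.8, -275.6, 16.2]
tool_rot: [[0.0, -0.002, 1.0], [-0.0, 1.0, 0.002], [-1.0, -0.0, 0.0]]
contact_force: [-2.6, 2.2, 8.2]
finger_gap: 28.3
```

Call:
carry_out:
  increments:
    - {"delta_pos": [-1,0,0],"turn": [0,0,0],"hand": -1}
    - {"delta_pos": [0,0,0],"turn": [0,0,0],"hand": 0}
    - {"delta_pos": [0,0,0],"turn": [0,0,0],"hand": 0}
    - {"delta_pos": [0,0,0],"turn": [0,0,0],"hand": 0}
    - {"delta_pos": [-15,0,0],"turn": [0,0,0],"hand": 0}
    - {"delta_pos": [-40,0,0],"turn": [0,0,0],"hand": 0}
    - {"delta_pos": [-40,0,0],"turn": [0,0,0],"hand": 0.5}
    - {"delta_pos": [-30,30,-25],"turn": [0,0,0],"hand": 1}
    - {"delta_pos": [0,43,-35],"turn": [0,0,0],"hand": 1}
    - {"delta_pos": [0,43,-35],"turn": [0,0,0],"hand": 1}
    - {"delta_pos": [0,40,-34],"turn": [0,0,0],"hand": 1}
    - {"delta_pos": [0,0,0],"turn": [0,0,0],"hand": 1}

```text
t: 15.18
tcp_pos: [463.6, -117.0, 140.5]
tool_rot: [[-0.001, -0.004, 1.0], [0.001, 1.0, 0.004], [-1.0, 0.001, -0.001]]
contact_force: [0.5, -1.2, -0.1]
finger_gap: 85.3
```

Call:
carry_out:
  increments:
    - {"delta_pos": [0,0,0],"turn": [0,0,0],"hand": 1}

```text
t: 15.3
tcp_pos: [466.8, -120.0, 142.0]
tool_rot: [[0.003, -0.002, 1.0], [-0.001, 1.0, 0.002], [-1.0, -0.001, 0.003]]
contact_force: [0.1, -0.8, 0.4]
finger_gap: 85.5
```

Run:
```python
from h import *
s=state();g=vision.get_image('wrist');save(g['frame'],'w8.png')
print(wpix(g,s,[466,-118.5,39]))
g2=vision.get_image('side');crop(g2['frame'],220,20,480,215,'s8.png')
```

```text
{'t': 15.3, 'qpos': [-27.93, -3.0, 117.55, -0.01, 65.28, -118.06], 'tcp_pos': [466.8, -120.05, 141.96], 'contact_force': [0.08, -0.83, 0.41], 'finger_gap': 85.53}
[320.40945281 237.29768495]
s8.png scale 3.076923076923077
```

View pics/w8.png

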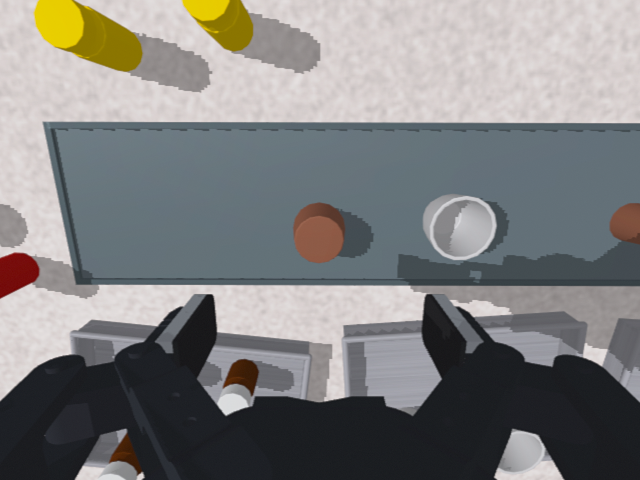

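View pics/s8.png

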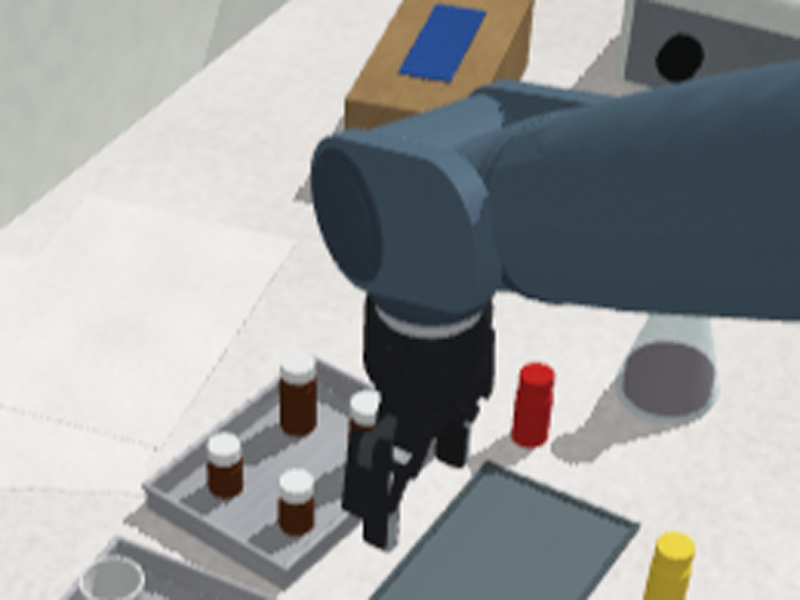

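Call:
carry_out:
  increments:
    - {"delta_pos": [30,1,1],"turn": [0,0,0],"hand": 1}
    - {"delta_pos": [40,0,0],"turn": [0,0,0],"hand": 1}
    - {"delta_pos": [35,0,0],"turn": [0,0,0],"hand": 0.7}
    - {"delta_pos": [22,0,0],"turn": [0,0,0],"hand": 0.5}
    - {"delta_pos": [9,0,0],"turn": [0,0,0],"hand": 0.5}
    - {"delta_pos": [0,0,0],"turn": [0,0,0],"hand": 0.5}
    - {"delta_pos": [0,0,0],"turn": [0,0,0],"hand": 0.5}

```text
t: 16.27
tcp_pos: [468.0, -119.2, 5.7]
tool_rot: [[0.002, -0.002, 1.0], [-0.001, 1.0, 0.002], [-1.0, -0.001, 0.002]]
contact_force: [0.0, -0.7, -0.7]
finger_gap: 64.5
```

Run:
```python
from h import *
s=state();g=vision.get_image('wrist');save(g['frame'],'w9.png')
```

```text
{'t': 16.27, 'qpos': [-27.77, 11.68, 119.56, -0.0, 48.63, -117.89], 'tcp_pos': [467.98, -119.21, 5.66], 'contact_force': [0.04, -0.66, -0.72], 'finger_gap': 64.51}
```

View pics/w9.png

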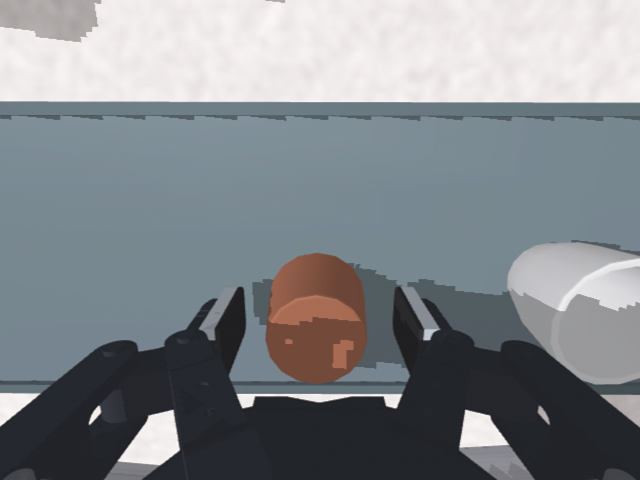

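Call:
carry_out:
  increments:
    - {"delta_pos": [0,0,0],"turn": [0,0,0],"hand": 0.1}
    - {"delta_pos": [0,0,0],"turn": [0,0,0],"hand": -1}
    - {"delta_pos": [0,0,0],"turn": [0,0,0],"hand": -1}
    - {"delta_pos": [0,0,0],"turn": [0,0,0],"hand": -1}
    - {"delta_pos": [-10,0,0],"turn": [0,0,0],"hand": -1}
    - {"delta_pos": [-40,0,0],"turn": [0,0,0],"hand": -1}
    - {"delta_pos": [-45,0,0],"turn": [0,0,0],"hand": -1}
    - {"delta_pos": [-15,25,10],"turn": [0,0,0],"hand": -1}
    - {"delta_pos": [0,45,16],"turn": [0,0,0],"hand": -1}
    - {"delta_pos": [0,45,16],"turn": [0,0,0],"hand": -1}
    - {"delta_pos": [0,45,16],"turn": [0,0,0],"hand": -1}
    - {"delta_pos": [0,45,16],"turn": [0,0,0],"hand": -1}

```text
t: 17.82
tcp_pos: [540.8, 88.2, 115.2]
tool_rot: [[0.001, -0.002, 1.0], [-0.0, 1.0, 0.002], [-1.0, -0.0, 0.001]]
contact_force: [0.8, -0.5, -0.1]
finger_gap: 39.2
```

Call:
carry_out:
  increments:
    - {"delta_pos": [0,45,16],"turn": [0,0,0],"hand": -1}
    - {"delta_pos": [0,45,16],"turn": [0,0,0],"hand": -1}
    - {"delta_pos": [0,28,16],"turn": [0,0,0],"hand": -1}
    - {"delta_pos": [0,0,0],"turn": [0,0,0],"hand": -1}
    - {"delta_pos": [0,0,0],"turn": [0,0,0],"hand": -1}

```text
t: 18.45
tcp_pos: [587.7, 204.2, 114.5]
tool_rot: [[-0.001, -0.002, 1.0], [-0.0, 1.0, 0.002], [-1.0, -0.0, -0.001]]
contact_force: [0.7, -0.7, -1.0]
finger_gap: 38.9
```

Run:
```python
from h import *
s=state();g=vision.get_image('wrist');save(g['frame'],'w10.png')
X=np.array([625.8,244.6]);y=-.064;R=np.array([[np.cos(y),-np.sin(y)],[np.sin(y),np.cos(y)]])
for q in ((-70,100),(-70,-100)): print(q,wpix(g,s,[*(X+R@q),27]))
```

```text
{'t': 18.45, 'qpos': [8.74, 17.66, 97.86, -0.02, 64.52, -81.37], 'tcp_pos': [587.7, 204.25, 114.5], 'contact_force': [0.69, -0.67, -1.05], 'finger_gap': 38.91}
(-70, 100) [533.59750897 209.06073061]
(-70, -100) [235.0023035  189.44252308]
```

View pics/w10.png

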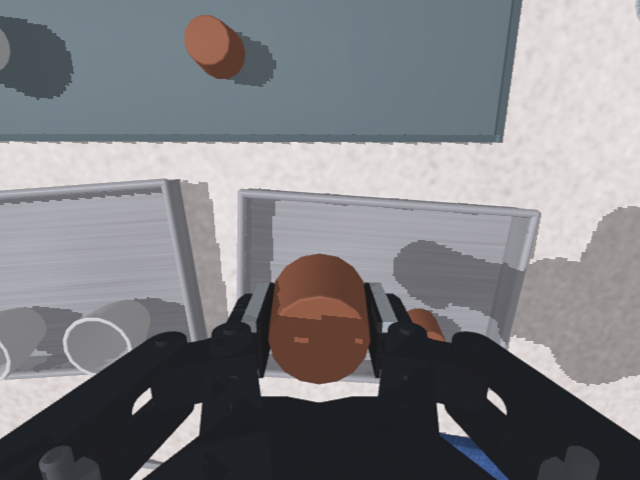

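Call:
carry_out:
  increments:
    - {"delta_pos": [30,3,1],"turn": [0,0,0],"hand": -1}
    - {"delta_pos": [35,0,0],"turn": [0,0,0],"hand": -1}
    - {"delta_pos": [22,0,0],"turn": [0,0,0],"hand": -1}
    - {"delta_pos": [9,0,0],"turn": [0,0,0],"hand": -1}
    - {"delta_pos": [5,0,0],"turn": [0,0,0],"hand": -1}
    - {"delta_pos": [0,0,0],"turn": [0,0,0],"hand": -1}
    - {"delta_pos": [0,0,0],"turn": [0,0,0],"hand": -1}

```text
t: 19.38
tcp_pos: [590.0, 207.9, 14.7]
tool_rot: [[0.002, -0.002, 1.0], [0.0, 1.0, 0.002], [-1.0, 0.0, 0.002]]
contact_force: [0.4, 0.3, -0.7]
finger_gap: 39.2
```

Call:
carry_out:
  increments:
    - {"delta_pos": [1,0,0],"turn": [0,0,0],"hand": -1}
    - {"delta_pos": [1,0,0],"turn": [0,0,0],"hand": -1}
    - {"delta_pos": [0,0,0],"turn": [0,0,0],"hand": -1}

```text
t: 19.75
tcp_pos: [589.1, 207.7, 11.5]
tool_rot: [[-0.0, -0.002, 1.0], [-0.0, 1.0, 0.002], [-1.0, -0.0, -0.0]]
contact_force: [-0.1, -0.4, -1.4]
finger_gap: 38.8
```

Call:
carry_out:
  increments:
    - {"delta_pos": [1,0,0],"turn": [0,0,0],"hand": -1}
    - {"delta_pos": [0.7,0,0],"turn": [0,0,0],"hand": -1}
    - {"delta_pos": [0,0,0],"turn": [0,0,0],"hand": -1}

```text
t: 20.12
tcp_pos: [589.1, 207.7, 9.8]
tool_rot: [[-0.0, -0.002, 1.0], [-0.0, 1.0, 0.002], [-1.0, -0.0, -0.0]]
contact_force: [1.6, 0.2, -0.8]
finger_gap: 39.0
```

Call:
carry_out:
  increments:
    - {"delta_pos": [0.8,0,0],"turn": [0,0,0],"hand": -1}
    - {"delta_pos": [0,0,0],"turn": [0,0,0],"hand": -1}

```text
t: 20.38
tcp_pos: [589.2, 207.7, 9.1]
tool_rot: [[-0.0, -0.002, 1.0], [0.0, 1.0, 0.002], [-1.0, 0.0, -0.0]]
contact_force: [-0.3, -0.3, -1.3]
finger_gap: 39.4
```

Call:
carry_out:
  increments:
    - {"delta_pos": [0.8,0,0],"turn": [0,0,0],"hand": -1}
    - {"delta_pos": [0,0,0],"turn": [0,0,0],"hand": -1}

```text
t: 20.62
tcp_pos: [589.4, 207.8, 9.0]
tool_rot: [[0.0, -0.002, 1.0], [-0.0, 1.0, 0.002], [-1.0, -0.0, 0.0]]
contact_force: [-2.6, -1.1, 5.2]
finger_gap: 39.1
```

Call:
carry_out:
  increments:
    - {"delta_pos": [0.8,0,0],"turn": [0,0,0],"hand": -1}
    - {"delta_pos": [0,0,0],"turn": [0,0,0],"hand": -1}

```text
t: 20.88
tcp_pos: [589.5, 207.8, 9.0]
tool_rot: [[-0.0, -0.002, 1.0], [-0.0, 1.0, 0.002], [-1.0, -0.0, -0.0]]
contact_force: [-5.3, -1.2, 11.1]
finger_gap: 39.4
```

Call:
carry_out:
  increments:
    - {"delta_pos": [-1.2,0,0],"turn": [0,0,0],"hand": -1}
    - {"delta_pos": [0,0,0],"turn": [0,0,0],"hand": 0.3}
    - {"delta_pos": [0,0,0],"turn": [0,0,0],"hand": 0.3}
    - {"delta_pos": [0,0,0],"turn": [0,0,0],"hand": 0.3}
    - {"delta_pos": [-15,0,0],"turn": [0,0,0],"hand": 0.3}
    - {"delta_pos": [-40,0,0],"turn": [0,0,0],"hand": 0.3}
    - {"delta_pos": [-40,0,0],"turn": [0,0,0],"hand": 0.5}
    - {"delta_pos": [-30,-10,-25],"turn": [0,0,0],"hand": 1}
    - {"delta_pos": [0,-20,-35],"turn": [0,0,0],"hand": 1}
    - {"delta_pos": [0,-20,-35],"turn": [0,0,0],"hand": 1}
    - {"delta_pos": [0,-20,-34],"turn": [0,0,0],"hand": 1}
    - {"delta_pos": [0,0,0],"turn": [0,0,0],"hand": 1}

```text
t: 22.38
tcp_pos: [458.5, 136.8, 134.0]
tool_rot: [[-0.0, -0.001, 1.0], [-0.0, 1.0, 0.001], [-1.0, -0.0, -0.0]]
contact_force: [0.4, 0.2, -0.1]
finger_gap: 85.3
```

Call:
carry_out:
  increments:
    - {"delta_pos": [0,0,0],"turn": [0,0,0],"hand": 1}
    - {"delta_pos": [0,0,0],"turn": [0,0,0],"hand": 1}

```text
t: 22.62
tcp_pos: [461.5, 137.7, 134.4]
tool_rot: [[0.001, -0.003, 1.0], [0.0, 1.0, 0.003], [-1.0, 0.0, 0.001]]
contact_force: [0.7, 0.6, -0.8]
finger_gap: 85.5
```

Run:
```python
from h import *
s=state();g=vision.get_image('wrist');save(g['frame'],'w11.png')
print(wpix(g,s,[460,137,33]))
```

```text
{'t': 22.62, 'qpos': [3.1, -2.35, 117.81, 0.0, 64.45, -87.05], 'tcp_pos': [461.5, 137.73, 134.44], 'contact_force': [0.67, 0.6, -0.82], 'finger_gap': 85.46}
[317.06859255 237.07568145]
```

View pics/w11.png

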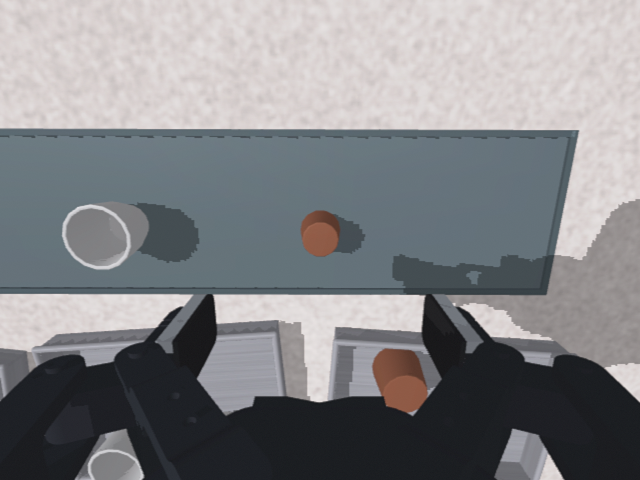

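Call:
carry_out:
  increments:
    - {"delta_pos": [30,0.5,0],"turn": [0,0,0],"hand": 1}
    - {"delta_pos": [40,0,0],"turn": [0,0,0],"hand": 1}
    - {"delta_pos": [32,0,0],"turn": [0,0,0],"hand": 0.5}
    - {"delta_pos": [20,0,0],"turn": [0,0,0],"hand": 0.2}
    - {"delta_pos": [9,0,0],"turn": [0,0,0],"hand": 0.1}
    - {"delta_pos": [0,0,0],"turn": [0,0,0],"hand": 0.1}
    - {"delta_pos": [0,0,0],"turn": [0,0,0],"hand": 0.1}

```text
t: 23.55
tcp_pos: [461.4, 138.1, 3.6]
tool_rot: [[0.002, -0.002, 1.0], [0.0, 1.0, 0.002], [-1.0, 0.0, 0.002]]
contact_force: [-0.3, -0.4, 1.2]
finger_gap: 47.0
```

Run:
```python
from h import *
s=state();g=vision.get_image('wrist');save(g['frame'],'w12.png')
```

```text
{'t': 23.55, 'qpos': [3.14, 11.79, 119.73, 0.0, 48.37, -87.0], 'tcp_pos': [461.37, 138.08, 3.63], 'contact_force': [-0.29, -0.41, 1.21], 'finger_gap': 47.04}
```

View pics/w12.png

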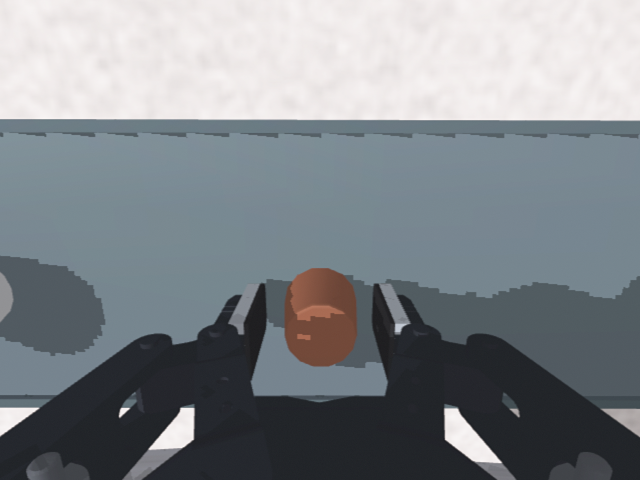

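Call:
carry_out:
  increments:
    - {"delta_pos": [0,0,0],"turn": [0,0,0],"hand": -0.2}
    - {"delta_pos": [0,0,0],"turn": [0,0,0],"hand": -1}
    - {"delta_pos": [0,0,0],"turn": [0,0,0],"hand": -1}
    - {"delta_pos": [0,0,0],"turn": [0,0,0],"hand": -1}
    - {"delta_pos": [-10,0,0],"turn": [0,0,0],"hand": -1}
    - {"delta_pos": [-40,0,0],"turn": [0,0,0],"hand": -1}
    - {"delta_pos": [-45,0,0],"turn": [0,0,0],"hand": -1}
    - {"delta_pos": [-15,26,24],"turn": [0,0,0],"hand": -1}
    - {"delta_pos": [0,43,38],"turn": [0,0,0],"hand": -1}
    - {"delta_pos": [0,43,38],"turn": [0,0,0],"hand": -1}
    - {"delta_pos": [0,41,33],"turn": [0,0,0],"hand": -1}
    - {"delta_pos": [0,0,0],"turn": [0,0,0],"hand": -1}

```text
t: 25.1
tcp_pos: [594.4, 293.5, 112.9]
tool_rot: [[0.001, -0.005, 1.0], [0.001, 1.0, 0.005], [-1.0, 0.001, 0.001]]
contact_force: [0.6, -0.2, -0.5]
finger_gap: 28.3
```

Call:
carry_out:
  increments:
    - {"delta_pos": [0,0,0],"turn": [0,0,0],"hand": -1}
    - {"delta_pos": [0,0,0],"turn": [0,0,0],"hand": -1}

```text
t: 25.35
tcp_pos: [592.3, 290.3, 112.9]
tool_rot: [[-0.0, -0.001, 1.0], [-0.0, 1.0, 0.001], [-1.0, -0.0, -0.0]]
contact_force: [-0.1, -0.5, -0.6]
finger_gap: 28.5
```

Run:
```python
from h import *
s=state();g=vision.get_image('wrist');save(g['frame'],'w13.png')
X=np.array([625.8,244.6]);y=-.064;R=np.array([[np.cos(y),-np.sin(y)],[np.sin(y),np.cos(y)]])
for q in ((-70,100),(-70,-100)): print(q,wpix(g,s,[*(X+R@q),27]))
```

```text
{'t': 25.35, 'qpos': [16.29, 22.29, 92.06, -0.01, 65.68, -73.79], 'tcp_pos': [592.34, 290.33, 112.88], 'contact_force': [-0.14, -0.54, -0.6], 'finger_gap': 28.51}
(-70, 100) [406.40224845 202.30319561]
(-70, -100) [101.9729094  182.56516564]
```

View pics/w13.png

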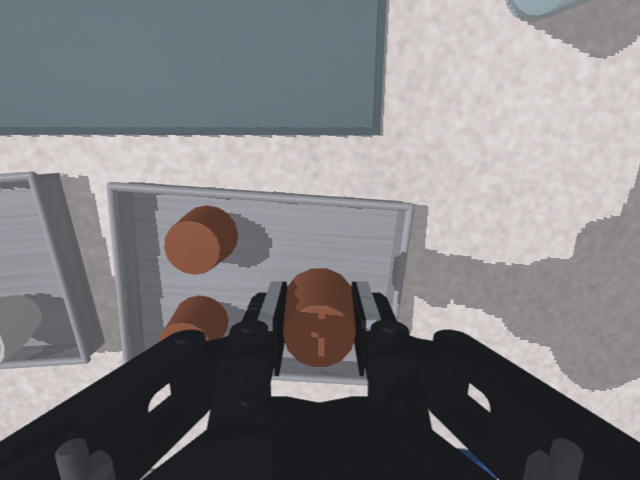

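Call:
carry_out:
  increments:
    - {"delta_pos": [30,-1,2],"turn": [0,0,0],"hand": -1}
    - {"delta_pos": [35,0,0],"turn": [0,0,0],"hand": -1}
    - {"delta_pos": [23,0,0],"turn": [0,0,0],"hand": -1}
    - {"delta_pos": [9,0,0],"turn": [0,0,0],"hand": -1}
    - {"delta_pos": [5,0,0],"turn": [0,0,0],"hand": -1}
    - {"delta_pos": [0,0,0],"turn": [0,0,0],"hand": -1}
    - {"delta_pos": [0,0,0],"turn": [0,0,0],"hand": -1}

```text
t: 26.28
tcp_pos: [595.8, 290.5, 11.8]
tool_rot: [[0.002, -0.002, 1.0], [0.001, 1.0, 0.002], [-1.0, 0.0, 0.002]]
contact_force: [0.0, 0.3, -0.0]
finger_gap: 28.2
```

Call:
carry_out:
  increments:
    - {"delta_pos": [1,0,0],"turn": [0,0,0],"hand": -1}
    - {"delta_pos": [1,0,0],"turn": [0,0,0],"hand": -1}
    - {"delta_pos": [0,0,0],"turn": [0,0,0],"hand": -1}

```text
t: 26.65
tcp_pos: [595.0, 290.2, 8.7]
tool_rot: [[-0.0, -0.002, 1.0], [-0.0, 1.0, 0.002], [-1.0, -0.0, -0.0]]
contact_force: [-0.0, 0.5, -0.3]
finger_gap: 28.0
```

Call:
carry_out:
  increments:
    - {"delta_pos": [1,0,0],"turn": [0,0,0],"hand": -1}
    - {"delta_pos": [0,0,0],"turn": [0,0,0],"hand": -1}

```text
t: 26.9
tcp_pos: [594.9, 290.2, 7.5]
tool_rot: [[-0.0, -0.002, 1.0], [-0.0, 1.0, 0.002], [-1.0, -0.0, -0.0]]
contact_force: [-0.3, -0.3, -0.2]
finger_gap: 28.4
```

Call:
carry_out:
  increments:
    - {"delta_pos": [0.8,0,0],"turn": [0,0,0],"hand": -1}
    - {"delta_pos": [0,0,0],"turn": [0,0,0],"hand": -1}

```text
t: 27.15
tcp_pos: [595.1, 290.3, 7.0]
tool_rot: [[0.0, -0.002, 1.0], [0.0, 1.0, 0.002], [-1.0, 0.0, 0.0]]
contact_force: [-0.4, 0.4, 0.1]
finger_gap: 28.3
```

Call:
carry_out:
  increments:
    - {"delta_pos": [0.8,0,0],"turn": [0,0,0],"hand": -1}
    - {"delta_pos": [0,0,0],"turn": [0,0,0],"hand": -1}

```text
t: 27.4
tcp_pos: [595.2, 290.3, 6.9]
tool_rot: [[-0.0, -0.002, 1.0], [-0.0, 1.0, 0.002], [-1.0, -0.0, -0.0]]
contact_force: [-3.1, -1.5, 3.7]
finger_gap: 28.4
```

Call:
carry_out:
  increments:
    - {"delta_pos": [-0.6,0,0],"turn": [0,0,0],"hand": -1}
    - {"delta_pos": [0,0,0],"turn": [0,0,0],"hand": 0}
    - {"delta_pos": [0,0,0],"turn": [0,0,0],"hand": 0}
    - {"delta_pos": [0,0,0],"turn": [0,0,0],"hand": 0}
    - {"delta_pos": [-15,0,0],"turn": [0,0,0],"hand": 0}
    - {"delta_pos": [-40,0,0],"turn": [0,0,0],"hand": 0}
    - {"delta_pos": [-45,0,0],"turn": [0,0,0],"hand": 0.5}
    - {"delta_pos": [-40,-28,-18],"turn": [0,0,0],"hand": 1}
    - {"delta_pos": [0,-45,-20],"turn": [0,0,0],"hand": 1}
    - {"delta_pos": [0,-45,-20],"turn": [0,0,0],"hand": 1}
    - {"delta_pos": [0,-45,-20],"turn": [0,0,0],"hand": 1}
    - {"delta_pos": [0,-45,-20],"turn": [0,0,0],"hand": 1}

```text
t: 28.9
tcp_pos: [497.1, 80.8, 148.0]
tool_rot: [[0.002, -0.003, 1.0], [-0.0, 1.0, 0.003], [-1.0, -0.0, 0.002]]
contact_force: [1.0, -0.8, 1.2]
finger_gap: 85.5
```

Call:
carry_out:
  increments:
    - {"delta_pos": [0,-45,-20],"turn": [0,0,0],"hand": 1}
    - {"delta_pos": [0,-35,-15],"turn": [0,0,0],"hand": 1}
    - {"delta_pos": [0,-20,-5],"turn": [0,0,0],"hand": 1}
    - {"delta_pos": [0,0,0],"turn": [0,0,0],"hand": 1}
    - {"delta_pos": [0,0,0],"turn": [0,0,0],"hand": 1}
    - {"delta_pos": [0,0,0],"turn": [0,0,0],"hand": 1}

```text
t: 29.65
tcp_pos: [457.9, -17.3, 146.9]
tool_rot: [[0.0, -0.004, 1.0], [0.0, 1.0, 0.004], [-1.0, 0.0, 0.0]]
contact_force: [0.3, -0.4, -0.7]
finger_gap: 85.5
```

Run:
```python
from h import *
s=state();g=vision.get_image('wrist');save(g['frame'],'w14.png')
print(wpix(g,s,[457,-17.5,45]))
```

```text
{'t': 29.65, 'qpos': [-16.4, -6.85, 120.55, 0.01, 66.29, -106.6], 'tcp_pos': [457.91, -17.33, 146.87], 'contact_force': [0.34, -0.38, -0.72], 'finger_gap': 85.51}
[317.85582486 237.85489328]
```

View pics/w14.png

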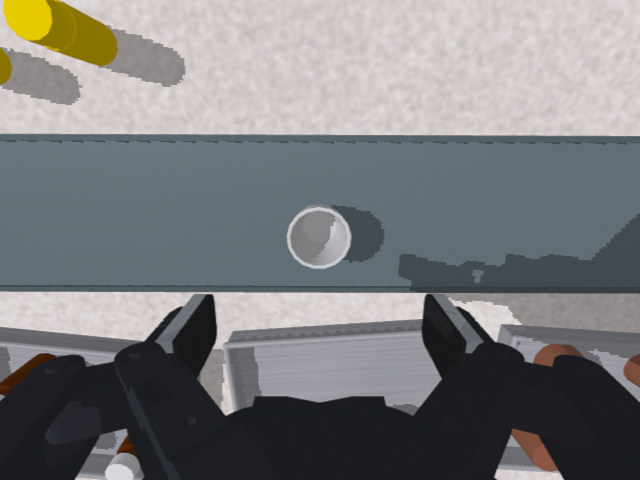

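Call:
carry_out:
  increments:
    - {"delta_pos": [30,0,0],"turn": [0,0,0],"hand": 1}
    - {"delta_pos": [40,0,0],"turn": [0,0,0],"hand": 1}
    - {"delta_pos": [40,0,0],"turn": [0,0,0],"hand": 0.8}
    - {"delta_pos": [22,0,0],"turn": [0,0,0],"hand": 0.6}
    - {"delta_pos": [10,0,0],"turn": [0,0,0],"hand": 0.5}
    - {"delta_pos": [0,0,0],"turn": [0,0,0],"hand": 0.5}
    - {"delta_pos": [0,0,0],"turn": [0,0,0],"hand": 0.5}

```text
t: 30.58
tcp_pos: [458.7, -18.2, 5.8]
tool_rot: [[0.002, -0.002, 1.0], [-0.001, 1.0, 0.002], [-1.0, -0.001, 0.002]]
contact_force: [1.0, -0.1, -0.1]
finger_gap: 63.8
```

Run:
```python
from h import *
s=state();g=vision.get_image('wrist');save(g['frame'],'w15.png')
```

```text
{'t': 30.58, 'qpos': [-16.47, 8.84, 122.94, 0.0, 48.09, -106.61], 'tcp_pos': [458.74, -18.21, 5.76], 'contact_force': [0.97, -0.08, -0.14], 'finger_gap': 63.76}
```

View pics/w15.png

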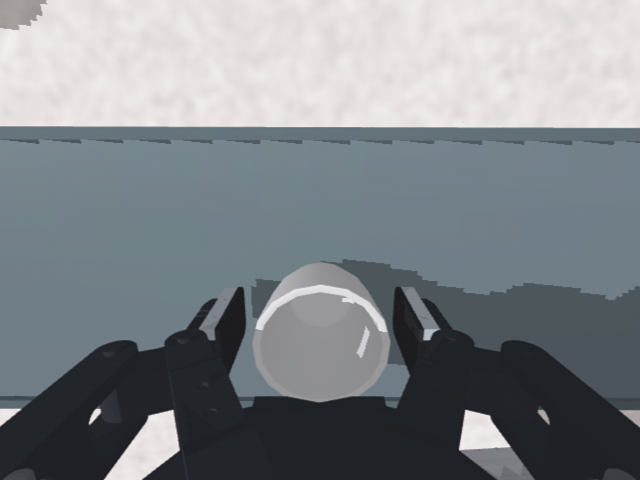

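Call:
carry_out:
  increments:
    - {"delta_pos": [0,0,0],"turn": [0,0,0],"hand": 0.2}
    - {"delta_pos": [0,0,0],"turn": [0,0,0],"hand": -1}
    - {"delta_pos": [0,0,0],"turn": [0,0,0],"hand": -1}
    - {"delta_pos": [0,0,0],"turn": [0,0,0],"hand": -1}
    - {"delta_pos": [-10,0,0],"turn": [0,0,0],"hand": -1}
    - {"delta_pos": [-40,0,0],"turn": [0,0,0],"hand": -1}
    - {"delta_pos": [-50,0,0],"turn": [0,0,0],"hand": -1}
    - {"delta_pos": [0,-5,25],"turn": [0,0,0],"hand": -1}
    - {"delta_pos": [0,-10,40],"turn": [0,0,0],"hand": -1}
    - {"delta_pos": [0,-5,40],"turn": [0,0,0],"hand": -1}
    - {"delta_pos": [0,0,25],"turn": [0,0,0],"hand": -1}
    - {"delta_pos": [0,0,0],"turn": [0,0,0],"hand": -1}

```text
t: 32.12
tcp_pos: [588.8, -38.0, 105.3]
tool_rot: [[0.001, -0.002, 1.0], [-0.0, 1.0, 0.002], [-1.0, -0.0, 0.001]]
contact_force: [-0.6, 0.5, -0.6]
finger_gap: 45.3
```

Call:
carry_out:
  increments:
    - {"delta_pos": [0,0,0],"turn": [0,0,0],"hand": -1}
    - {"delta_pos": [0,0,0],"turn": [0,0,0],"hand": -1}

```text
t: 32.38
tcp_pos: [586.7, -37.6, 104.6]
tool_rot: [[-0.001, -0.002, 1.0], [0.0, 1.0, 0.002], [-1.0, 0.0, -0.001]]
contact_force: [-0.2, -0.8, -0.4]
finger_gap: 45.7
```

Run:
```python
from h import *
s=state();g=vision.get_image('wrist');save(g['frame'],'w16.png')
X=np.array([619.6,6.5]);y=.065;R=np.array([[np.cos(y),-np.sin(y)],[np.sin(y),np.cos(y)]])
for q in ((-70,100),(-70,-100)): print(q,wpix(g,s,[*(X+R@q),27]))
```

```text
{'t': 32.38, 'qpos': [-14.71, 14.25, 103.27, -0.0, 62.52, -104.83], 'tcp_pos': [586.66, -37.58, 104.6], 'contact_force': [-0.22, -0.76, -0.36], 'finger_gap': 45.74}
(-70, 100) [539.25851651 183.79002536]
(-70, -100) [223.83423222 203.65116135]
```

View pics/w16.png

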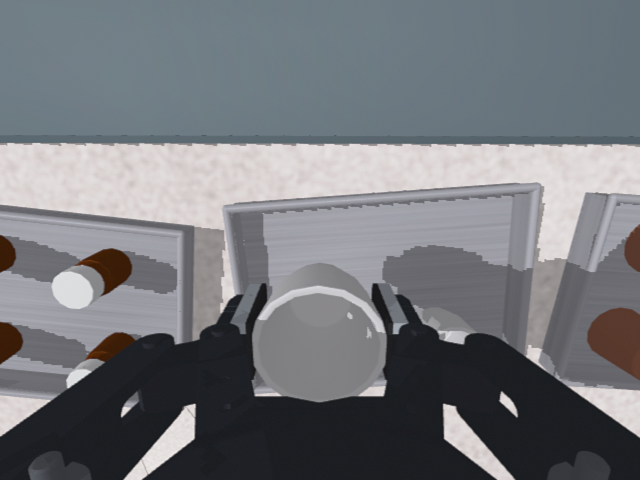

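Call:
carry_out:
  increments:
    - {"delta_pos": [30,3,1],"turn": [0,0,0],"hand": -1}
    - {"delta_pos": [32,0,0],"turn": [0,0,0],"hand": -1}
    - {"delta_pos": [17,0,0],"turn": [0,0,0],"hand": -1}
    - {"delta_pos": [8,0,0],"turn": [0,0,0],"hand": -1}
    - {"delta_pos": [4,0,0],"turn": [0,0,0],"hand": -1}
    - {"delta_pos": [0,0,0],"turn": [0,0,0],"hand": -1}
    - {"delta_pos": [0,0,0],"turn": [0,0,0],"hand": -1}

```text
t: 33.3
tcp_pos: [589.4, -34.9, 14.6]
tool_rot: [[0.002, -0.002, 1.0], [-0.0, 1.0, 0.002], [-1.0, -0.0, 0.002]]
contact_force: [0.0, 0.3, 0.1]
finger_gap: 46.1
```

Call:
carry_out:
  increments:
    - {"delta_pos": [1,0,0],"turn": [0,0,0],"hand": -1}
    - {"delta_pos": [1,0,0],"turn": [0,0,0],"hand": -1}
    - {"delta_pos": [0,0,0],"turn": [0,0,0],"hand": -1}

```text
t: 33.67
tcp_pos: [588.7, -34.8, 11.6]
tool_rot: [[-0.0, -0.002, 1.0], [-0.0, 1.0, 0.002], [-1.0, -0.0, -0.0]]
contact_force: [-0.0, 0.5, 0.2]
finger_gap: 45.8
```

Call:
carry_out:
  increments:
    - {"delta_pos": [0.8,0,0],"turn": [0,0,0],"hand": -1}
    - {"delta_pos": [0,0,0],"turn": [0,0,0],"hand": -1}

```text
t: 33.92
tcp_pos: [588.6, -34.8, 10.8]
tool_rot: [[-0.0, -0.002, 1.0], [0.0, 1.0, 0.002], [-1.0, 0.0, -0.0]]
contact_force: [0.5, -0.4, -0.1]
finger_gap: 46.0
```

Call:
carry_out:
  increments:
    - {"delta_pos": [0.8,0,0],"turn": [0,0,0],"hand": -1}
    - {"delta_pos": [0,0,0],"turn": [0,0,0],"hand": -1}

```text
t: 34.17
tcp_pos: [588.7, -34.8, 10.0]
tool_rot: [[-0.0, -0.002, 1.0], [0.0, 1.0, 0.002], [-1.0, 0.0, -0.0]]
contact_force: [-0.9, -0.9, 0.0]
finger_gap: 46.0
```

Call:
carry_out:
  increments:
    - {"delta_pos": [0.8,0,0],"turn": [0,0,0],"hand": -1}
    - {"delta_pos": [0,0,0],"turn": [0,0,0],"hand": -1}

```text
t: 34.42
tcp_pos: [588.7, -34.8, 9.2]
tool_rot: [[-0.0, -0.002, 1.0], [0.0, 1.0, 0.002], [-1.0, 0.0, -0.0]]
contact_force: [0.1, 0.3, -0.5]
finger_gap: 45.6
```

Call:
carry_out:
  increments:
    - {"delta_pos": [0.8,0,0],"turn": [0,0,0],"hand": -1}
    - {"delta_pos": [0,0,0],"turn": [0,0,0],"hand": -1}

```text
t: 34.67
tcp_pos: [589.0, -34.8, 9.0]
tool_rot: [[0.0, -0.002, 1.0], [-0.0, 1.0, 0.002], [-1.0, -0.0, 0.0]]
contact_force: [-1.2, 1.4, 5.4]
finger_gap: 45.6
```

Call:
carry_out:
  increments:
    - {"delta_pos": [0.6,0,0],"turn": [0,0,0],"hand": -1}
    - {"delta_pos": [0,0,0],"turn": [0,0,0],"hand": -1}

```text
t: 34.92
tcp_pos: [589.2, -34.8, 9.0]
tool_rot: [[0.001, -0.002, 1.0], [-0.0, 1.0, 0.002], [-1.0, -0.0, 0.001]]
contact_force: [-3.2, 0.6, 8.4]
finger_gap: 45.9
```

Contact; release and withdraw to a clear spot.

Call:
carry_out:
  increments:
    - {"delta_pos": [-1,0,0],"turn": [0,0,0],"hand": -1}
    - {"delta_pos": [0,0,0],"turn": [0,0,0],"hand": 0.3}
    - {"delta_pos": [0,0,0],"turn": [0,0,0],"hand": 0.35}
    - {"delta_pos": [0,0,0],"turn": [0,0,0],"hand": 0.35}
    - {"delta_pos": [-15,0,0],"turn": [0,0,0],"hand": 0.35}
    - {"delta_pos": [-40,0,0],"turn": [0,0,0],"hand": 0.35}
    - {"delta_pos": [-50,0,0],"turn": [0,0,0],"hand": 0.35}
    - {"delta_pos": [-50,0,-30],"turn": [0,0,0],"hand": 0.35}
    - {"delta_pos": [-50,0,-45],"turn": [0,0,0],"hand": 0.35}
    - {"delta_pos": [-20,0,-50],"turn": [0,0,0],"hand": 0.35}
    - {"delta_pos": [0,0,-45],"turn": [0,0,0],"hand": 0.35}
    - {"delta_pos": [0,0,0],"turn": [0,0,0],"hand": 0.35}

```text
t: 36.42
tcp_pos: [420.1, -34.8, 231.1]
tool_rot: [[0.002, -0.001, 1.0], [-0.001, 1.0, 0.001], [-1.0, -0.001, 0.002]]
contact_force: [0.6, 0.3, -1.5]
finger_gap: 57.7
```

Call:
carry_out:
  increments:
    - {"delta_pos": [0,0,0],"turn": [0,0,0],"hand": 0.35}
    - {"delta_pos": [0,0,0],"turn": [0,0,0],"hand": 0.35}
    - {"delta_pos": [0,0,0],"turn": [0,0,0],"hand": 0.35}

```text
t: 36.8
tcp_pos: [422.5, -35.2, 230.3]
tool_rot: [[-0.001, -0.002, 1.0], [0.0, 1.0, 0.002], [-1.0, 0.0, -0.001]]
contact_force: [-0.4, 0.1, 0.3]
finger_gap: 57.9
```

Run:
```python
from h import *
s=state()
g=vision.get_image('wrist');save(g['frame'],'w17.png')
g=vision.get_image('top');crop(g['frame'],130,130,530,310,'t17.png')
g=vision.get_image('side');crop(g['frame'],110,60,500,440,'s17.png')
```

```text
{'t': 36.8, 'qpos': [-20.17, -18.35, 120.83, 0.0, 77.57, -110.31], 'tcp_pos': [422.48, -35.22, 230.28], 'contact_force': [-0.39, 0.06, 0.28], 'finger_gap': 57.91}
t17.png scale 2.0
s17.png scale 1.5789473684210527
```

View pics/t17.png

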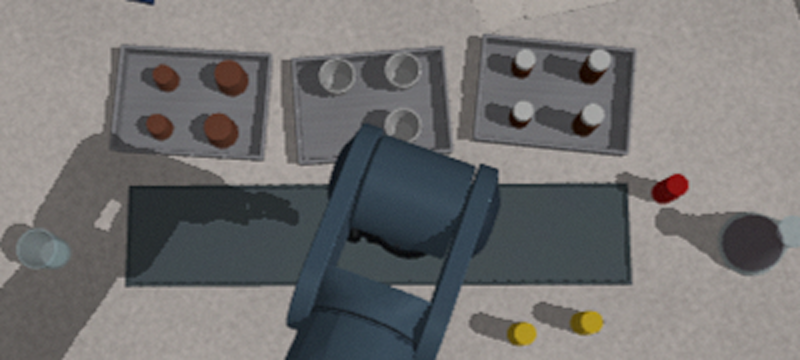

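View pics/s17.png

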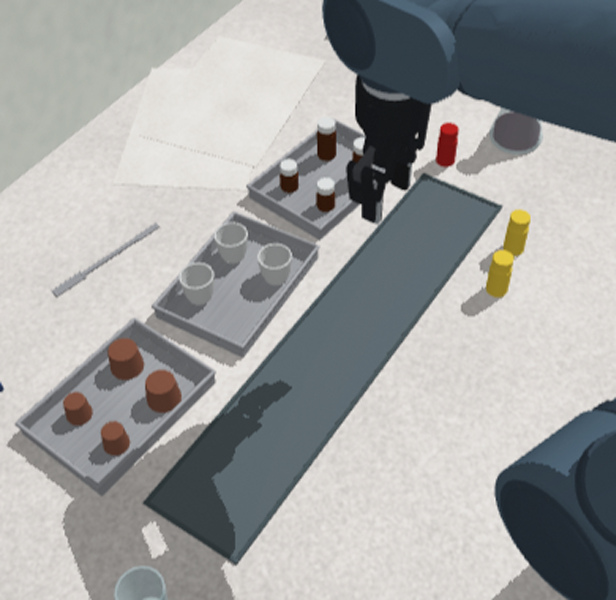

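View pics/w17.png

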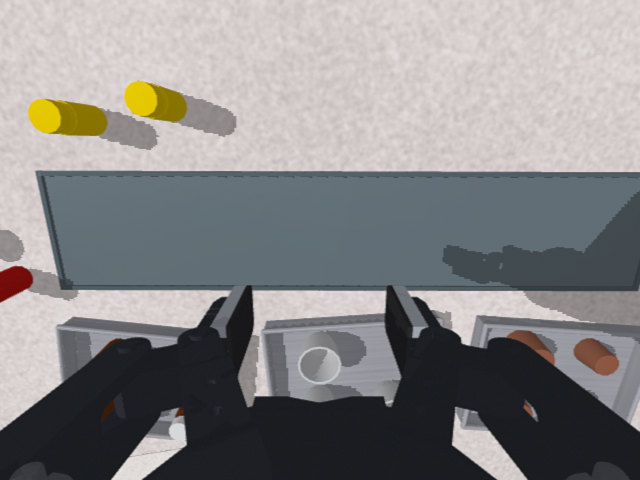

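The mat is empty. The stopper tray shows four upright stoppers at about (160,77), (230,77), (158,126) and (220,130) in the top crop. The crucible tray shows three crucibles and the vial tray four vials. The flask, the beaker and the coloured vials are where they were.

```bash
python3 -c "
from cell import order
print(order.hand_in())"
```

```text
the job is handed in; nothing more can be done
None
```

All five pieces from the mat are now in the tray that holds their kind, and I handed the job in at about 37 s. Both vials are in the vial tray, both stoppers in the stopper tray and the crucible in the crucible tray. I lowered each one until the wrist force showed it touching the tray floor (about 4 to 11 N), then let go.

The last top, side and wrist pictures showed the following:
- **Mat:** it is empty.
- **Pieces:** all five stand upright in the near halves of their trays. The tall vial was partly hidden by the gripper in the side view, but the top view shows it standing.
- **Bystanders:** the flask, beaker and red and yellow look-alikes looked undisturbed; I judged this by eye and did not measure it. The arm hid part of the flask in the last side view.
- **Gripper:** it was clear of everything, open at about z = 230 mm.

No check failed. The wrist camera put the stopper tray about 4 mm further left than my first top-view estimate, so I shifted the large stopper's placing by 3 mm and aimed the small one about 1 mm further left.

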